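# Hold a support rod down in its sprung stand foot

## Task

Take the longest steel rod out of the wooden rack, pass its lower end down through the guide ring of the stand foot, and press it squarely down on the sprung rubber seat below with a steady push of about 10 newtons on the seat, so that a colleague can tighten the thumbscrew. Finish while still holding the rod like that: do not let go or ease off. Never ram the seat, and leave the two shorter rods, the beaker and the bottle where they are.

Things in the scene. Friction and masses are not known exactly. Their poses are not given: they have to be found in the camera images.
- long_rod: the longest of three plain steel rods that stand upright in the rack, in any of its three holes: 12 mm diameter, 190 mm long, 0.13 to 0.21 kg, lower end lightly chamfered; origin at the centre of its lower end, z along the rod to its upper end; the lower end starts 15 mm above the bench
- mid_rod: steel rod, 12 mm diameter, 110 mm long, standing in another hole of the rack; origin at the centre of its lower end; to be left alone
- short_rod: steel rod, 12 mm diameter, 80 mm long, standing in another hole of the rack; origin at the centre of its lower end; to be left alone
- rack: fixed pale wooden block, 70 x 210 x 45 mm high (x, y, z), with three holes in its top along its y axis, at y = -70, 0 and 70 mm, 14 mm wide and 30 mm deep; origin at the centre of its underside
- stand: grey stand foot fixed to the bench: base plate 130 x 150 x 12 mm (centre 20 mm to +y of the origin); at its +y side a column carries an arm ending in a 44 mm square aluminium guide ring, top 100 mm above the bench (nothing is higher than 102); a thumbscrew with a black head points from the ring to -x, its end 51 mm from the axis. Origin on the ring axis, on the bench, z up
- stand_ring (a point): centre of the guide ring's upper mouth, 100 mm above the bench; the vertical hole is 16 mm in diameter and 15 mm deep, with a 3 mm chamfer at the top
- seat: round black rubber-topped seat, 32 mm diameter, on a vertical spring plunger on the ring's axis below the ring; origin at the centre of its top face, 55 mm above the bench (45 mm below stand_ring) when not pressed. It moves straight down against a spring: 4 N before it starts to move, then 0.4 N more per mm (10 N when 15 mm down), end stop at 28 mm down (15 N)
- beaker: empty glass beaker, 74 mm diameter, 90 mm high, beyond the work; origin at the centre of its underside; to be left alone
- bottle: white plastic bottle with a blue cap, 60 mm diameter, about 140 mm high, beyond the work; origin at the centre of its underside; to be left alone
There are look-alikes about, which are no part of the job. Of the things shaped like the stand, the grey one is meant.

How it is judged:
On the way, in this order (a step that is already met when the one before it is completed fails the run):
1. the longest rod is lifted out of the rack (height (world z) of long_rod above 0.06 m), for 0.1 s.
2. its lower end has passed down through the guide ring, the rod upright in the ring (horizontal distance between long_rod and stand_ring below 0.006 m and angle between the z axis of long_rod and the z axis of stand, either way round below 0.1 rad and z of long_rod in the frame of stand_ring below -0.018 m), for 0.1 s.
3. the rod presses on the seat with 7 to 13 N, held by the gripper, for half a second (horizontal distance between long_rod and stand_ring below 0.006 m and angle between the z axis of long_rod and the z axis of stand, either way round below 0.1 rad and z of long_rod in the frame of stand_ring below -0.045 m and contact force between long_rod and seat between 7 and 13 N and contact force between the fingers and long_rod above 3 N and linear speed of long_rod below 0.01 m/s), for 0.5 s.
At the end, for the whole second after the job is handed in: the gripper still holds the longest rod, which stands through the guide ring, upright within 0.1 rad and with its lower end within 6 mm of the ring's axis, at rest, and presses on the sprung seat with 7 to 13 N (all of step 3); the arm keeps its last pose, push and grip.
It fails at once if the seat is rammed (more than 22 N) (contact force between long_rod and seat above 22 N).
It fails at once if a shorter rod is pulled out or pushed about (more than 20 mm) (distance of any of mid_rod, short_rod from where it was at the start of the episode above 0.02 m).
It fails at once if the beaker or the bottle is moved more than 30 mm or tipped (distance of any of beaker, bottle from where it was at the start of the episode above 0.03 m or angle between any of beaker, bottle's own z axis and vertical above 0.4 rad).
It also fails if it takes over 48 s, if anything falls off the work surface, if the arm or the gripper's body presses on something with over 40 N, if the wrist force passes 120 N, or if a joint passes its speed limit or range.

## Robot

A 6-joint arm with a two-finger parallel gripper is mounted at the origin on the work surface. World frame = base frame: x ahead of the robot, y to its left, z up, the work surface at z = 0. Lengths are in m, angles in rad, forces in N, time in s.
With the tool pointing down it reaches from about 0.275 to 0.75 m from the base axis. Payload 10.2 kg.
Tool frame: the origin (TCP) lies midway between the tips of the shut fingers; the grasp point (between the pads) lies manip.pinch_z behind it (manip.pinch_z is the distance from the TCP to the grasp point, in m); z points along the fingers, y is the line along which they close (so a half turn about z gives the same grasp; the last joint's range is limited). The gripper opens to 85 mm and grips with 20 to 120 N. Pads are 22 mm wide; open, the fingers measure 114 mm over their backs; the gripper's body (76 mm by 85 mm) begins 54 mm behind the grasp point. The pads swing forward as they close: fully open they stand 13 mm farther back than shut.
Start: joints at [-0.223, 0.313, 1.498, -0, 1.331, -0.223], TCP at [0.525, -0, 0.196] pointing down, gripper open.
Joint ranges: [-2.94, 2.94], [-0.97, 2.17], [0.19, 2.56], [-1.23, 4.37], [0.02, 3.11], [-2.88, 2.88]. Speed limits (rad/s): [2.39, 2.39, 3.01, 3.14, 3.14, 3.14].

## Interface

Orientations are given as [roll, pitch, yaw] about the fixed x, y, z axes, in that order (R = Rz(yaw) Ry(pitch) Rx(roll)).
In Python, from station import status, vision, manip, spot_in, masks_of, pinpoint gives the robot as it stands.
- The arm moves only by the shell command python3 -m creep 'ROWS' [OPENING]. ROWS is JSON, a list of rows, each an object with "delta_pos": the shift along the tool's x, y, z in cm, a list of three; "rot": the turn, a rotation vector about the tool's x, y, z in degrees, a list of three. In form: [{"delta_pos": [tx, ty, tz], "rot": [rx, ry, rz]}, ...]. A call has 1 to 20 rows; each row is the pose to reach, as a shift and turn from the pose commanded when the call began, along the tool's axes at that moment; what a row does not reach only later rows make up. A row lasts 1/10 s, in which the tool goes at most 50 mm and 8.59 degrees, less where a joint would pass 70% of its speed; a pose out of reach is approached as far as the arm can. A call with a gripper value outside its range is refused whole. OPENING is the closure, from 0 (fully open) to 1 (shut), set as the call begins (- or left out, the last holds). The fingers move at their own pace and stop on an object; the grip force is fixed at half the most. Time passes only in rows, so rows that repeat a pose let the fingers close. It gives the time, the measured TCP pose, the force, the opening and the grip force at its end, in the units of the state.
- status.sense(): the state, without advancing time (a new reading comes with each control period).
- vision.get_image(name): name is "scene" or "side" or "wrist"; returns a dict with "img" (480x640x3 uint8, red, green, blue), "z_map" (480x640 float32, m along the optical axis (not along the pixel's ray), 0 where there is no reading), "mtx" (3x3 intrinsics, pixels), "camera_from_world" (4x4, takes a point from world to camera coordinates). Camera axes: x right, y down, z forward; pixel columns grow to the right and rows downward; lengths in m; the calibration is good to about 2 mm. A picture is of the moment at which its call begins.
- manip.hand_in(): hands the job in; it is judged then, once.
Trained networks look in a picture, given as the dict that the camera call returned (one of the last four; its "shot" number tells which), for a name from the list of things; names that differ only in an ending like _2 or _b are one class to them, and where a whole thing is asked for, a point or a joint stands for the part that bears it (a point fixed in the world has none). Each returns a list of dicts, best first, with "confidence" (0 to 1); they miss things now and then, are a little off and sometimes report something else, mostly with a low value. They report only what shows in the picture. A call takes as long as a camera call. They do not tell look-alikes from the thing itself.
- spot_in(picture, thing): "position" ([x, y, z] in m, in world coordinates, good to about 4 mm: the middle of the surface that is visible of it).
- masks_of(picture, thing): "pixels" (480x640 bool, what is visible of it).
- pinpoint(picture, thing): "position" ([x, y, z] in m, in world coordinates, good to about 4 mm: a listed point, or the origin of a listed thing).
The state is a dict: "time_s": time; "q": joint angles; "qd": joint speeds; "effort": joint torques, N m; "tcp_pos": TCP position; "eef_rot": TCP orientation; "ft_force": force on the tool from outside, world axes, zero at the start; "ft_torque": the same for the moment, N m; "finger_gap": opening from 0.0 (shut) to 1.0 (fully open); "grasp_force": force on a finger pad.
Only numpy, scipy, OpenCV 4.12 (cv2) and the standard library are available. Lean on these libraries where they do the work, as an engineer would, in place of code of your own. Each camera call takes 0.05 s, during which the arm holds its last target. There are 200 camera calls.

## Working session

There is one attempt and no reset: what is moved stays moved. The work goes in short steps, Python scripts to look and compute and a shell command to move; the robot and the scene stay as the last step left them, time stands still between calls to the robot, and variables do not carry over. Pictures are saved under pics/ and viewed, at most 10 in all, crops included, and the job is handed in when it is done.

```bash
mkdir -p pics; cat > h.py <<'E'
import numpy as np, cv2
from station import status, vision, manip, spot_in, masks_of, pinpoint
def save(p,f): cv2.imwrite(f,p["img"][:,:,::-1])
def pix(p,X):
    c=p["camera_from_world"]@np.r_[X,1]; u=p["mtx"]@c[:3]; return (u[:2]/u[2]).round(0)
def world(p,u,v,z=None):
    z=p["z_map"][v,u] if z is None else z
    c=np.linalg.inv(p["mtx"])@[u,v,1]*z
    return (np.linalg.inv(p["camera_from_world"])@np.r_[c,1])[:3]
E
python3 - <<'E'
from h import *
print(manip.pinch_z, status.sense())
ims=[]
for n in ["scene","side"]:
    p=vision.get_image(n); save(p,f"pics/{n}0.png")
    for t in ["long_rod","mid_rod","short_rod","rack","stand","stand_ring","seat"]:
        for r in pinpoint(p,t)[:4]: print(n,t,np.round(r["position"],3),round(r["confidence"],2),pix(p,r["position"]))
E
```

```text
0.0187 {'time_s': 0.0, 'q': array([-2.23399898e-01,  3.13428874e-01,  1.49847274e+00,  1.23156369e-05,
        1.33099821e+00, -2.23394218e-01]), 'qd': array([-0.00134532, -0.00114165,  0.00011475,  0.0006506 , -0.00110069,
        0.00123539]), 'effort': array([-5.78409599e-04, -4.12261176e+01, -2.59742296e+01, -3.58453699e-04,
        4.11797926e-03, -1.23038126e-05]), 'tcp_pos': array([5.24684638e-01, 6.31053198e-05, 1.95032499e-01]), 'eef_rot': array([-3.14032062e+00, -3.01252370e-04,  1.57078752e+00]), 'ft_force': array([-0.73974411, -0.27902656,  0.06120145]), 'ft_torque': array([ 0.04911541, -0.01708175, -0.01270494]), 'grasp_force': 0.0, 'finger_gap': 1.0025352782817734}
scene long_rod [ 0.535 -0.196  0.017] 0.66 [215. 244.]
scene mid_rod [ 0.586 -0.326  0.012] 0.63 [155. 250.]
scene short_rod [ 0.557 -0.265  0.015] 0.55 [184. 245.]
scene short_rod [ 0.763 -0.107 -0.002] 0.16 [211. 344.]
scene rack [ 0.559 -0.256  0.004] 0.64 [188. 249.]
scene stand [0.431 0.442 0.   ] 0.66 [496. 271.]
scene stand [ 0.493  0.193 -0.002] 0.56 [382. 270.]
scene stand [ 0.275  0.257 -0.002] 0.56
[... 488 characters left out ...]
hort_rod [ 0.561 -0.256  0.014] 0.68 [399. 391.]
side short_rod [ 0.761 -0.105  0.002] 0.52 [464. 315.]
side rack [0.758 0.123 0.001] 0.74 [411. 255.]
side rack [ 0.561 -0.258  0.   ] 0.57 [398. 399.]
side stand [ 0.425  0.439 -0.   ] 0.96 [251. 211.]
side stand [0.493 0.197 0.004] 0.85 [292. 251.]
side stand [ 0.282  0.254 -0.002] 0.57 [199. 250.]
side stand [0.758 0.121 0.001] 0.37 [411. 256.]
side stand_ring [0.49  0.192 0.102] 0.9 [291. 213.]
side stand_ring [ 0.536 -0.191  0.018] 0.62 [368. 361.]
side stand_ring [0.431 0.441 0.1  ] 0.59 [251. 176.]
side seat [0.489 0.196 0.054] 0.67 [291. 232.]
side seat [0.278 0.257 0.054] 0.43 [194. 229.]
side seat [0.427 0.438 0.055] 0.42 [250. 193.]
```

View pics/scene0.png

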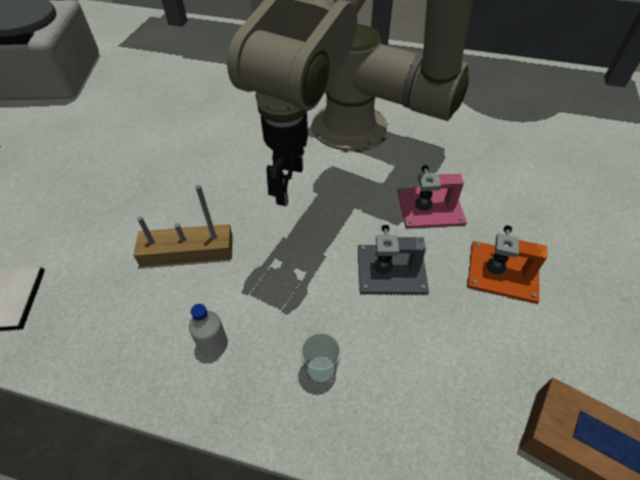

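View pics/side0.png

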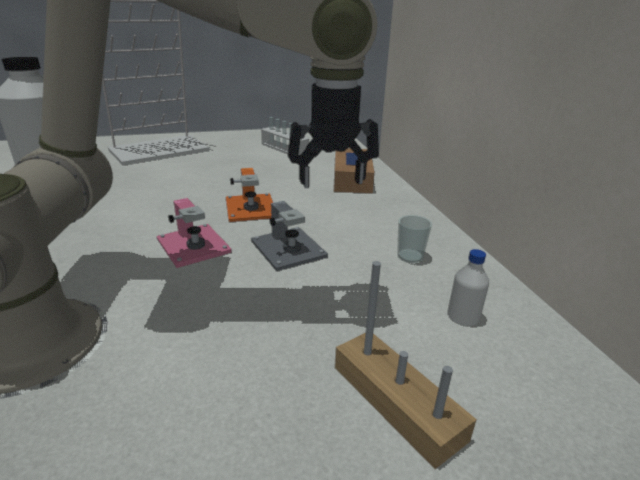

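Long rod: scene (205,210), side (374,305). The mid rod is at scene (146,232) and the short rod at (181,232). The grey stand is at scene (387,245), side (291,220); its look-alikes are pink at scene (430,180) and orange at (507,243). I'll take the tall rod and the grey stand, and measure both now.

```bash
cat > m.py <<'E'
from h import *
def rodplane(p,hint):
    best=None
    for r in masks_of(p,"long_rod"):
        if r["pixels"][hint[1]-4:hint[1]+5,hint[0]-4:hint[0]+5].any(): best=r;break
    ys,xs=np.nonzero(best["pixels"])
    vx,vy,x0,y0=cv2.fitLine(np.c_[xs,ys].astype(np.float32),cv2.DIST_HUBER,0,.01,.01).ravel()
    l=np.cross([x0,y0,1],[x0+vx*100,y0+vy*100,1])
    P=p["mtx"]@p["camera_from_world"][:3]
    pl=P.T@l; pl/=np.linalg.norm(pl[:3])
    ty=ys.min(); top=(x0+vx/vy*(ty-y0),ty)
    return pl,P,top,best
E
python3 - <<'E'
from m import *
A=[]
for n,h in (("scene",(205,210)),("side",(374,305))):
    p=vision.get_image(n); pl,P,top,b=rodplane(p,h); A.append((pl,P,top)); print(n,b["confidence"],b["pixels"].sum(),np.round(top,1))
    crop=(160,130,260,205) if n=="scene" else (320,230,260,205)
    if n=="scene": c1=p["img"][170:290,120:460]
    for nm,u in (("rod",h),):
        ys,xs=np.nonzero(b["pixels"]); w=np.array([world(p,x,y) for x,y in zip(xs,ys) if p["z_map"][y,x]>0]); print("depth pts: med",np.median(w,0).round(4),"zmax",w[:,2].max().round(4))
for z in (.06,.15,.2):
    M=np.array([a[0][:2] for a in A]); b=[-(a[0][2]*z+a[0][3]) for a in A]; print(z,np.linalg.solve(M,b).round(4))
X=cv2.triangulatePoints(A[0][1],A[1][1],np.array(A[0][2],float),np.array(A[1][2],float)); print("top",(X[:3]/X[3]).ravel().round(4))
c=cv2.resize(c1,(800,282),interpolation=cv2.INTER_CUBIC); cv2.imwrite("pics/crop1.png",c[:,:,::-1])
E
```

```text
scene 0.73 320 [197.8 186. ]
depth pts: med [ 0.5389 -0.1903  0.132 ] zmax 0.2064
side 0.66 781 [376.2 261. ]
depth pts: med [ 0.5293 -0.1999  0.1326] zmax 0.2053
0.06 [ 0.5308 -0.1962]
0.15 [ 0.5311 -0.1962]
0.2 [ 0.5312 -0.1963]
top [ 0.5339 -0.193   0.2053]
```

View pics/crop1.png

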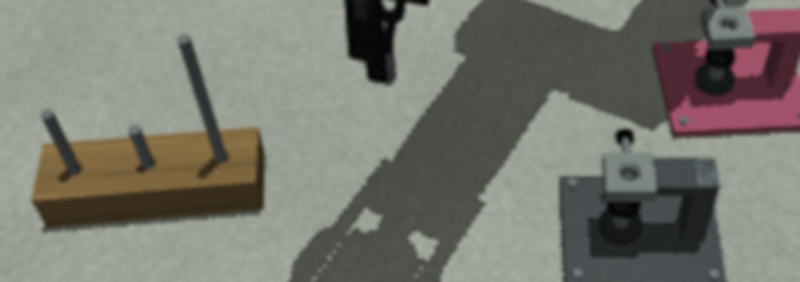

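The crop confirms it: the tallest rod is in the right-hand hole, at crop (205,100), and the grey stand with its ring is at crop (628,172). The rod is upright at (0.532,-0.196) with its top at 0.205, as it should be. I'll move above it now.

```bash
python3 -m creep '[{"delta_pos":[0,0,-3],"rot":[0,0,0]},{"delta_pos":[-2,0.2,-6],"rot":[0,0,0]},{"delta_pos":[-5,0.4,-6],"rot":[0,0,0]},{"delta_pos":[-8,0.7,-6],"rot":[0,0,0]},{"delta_pos":[-11,0.7,-6],"rot":[0,0,0]},{"delta_pos":[-14,0.7,-6],"rot":[0,0,0]},{"delta_pos":[-17,0.7,-6],"rot":[0,0,0]},{"delta_pos":[-19,0.7,-6],"rot":[0,0,0]},{"delta_pos":[-19.6,0.7,-6],"rot":[0,0,0]},{"delta_pos":[-19.6,0.7,-6],"rot":[0,0,0]},{"delta_pos":[-19.6,0.7,-6],"rot":[0,0,0]}]' 0
python3 - <<'E'
from m import *
p=vision.get_image("wrist"); save(p,"pics/w1.png")
for r in masks_of(p,"long_rod")[:3]:
    ys,xs=np.nonzero(r["pixels"]); w=np.array([world(p,x,y) for x,y in zip(xs,ys) if p["z_map"][y,x]>0]); print(r["confidence"],xs.mean(),ys.mean(),w.max(0).round(4),w.min(0).round(4))
    t=w[w[:,2]>w[:,2].max()-.004]; print("top",t.mean(0).round(4),len(t))
print(pix(p,[.532,-.196,.205]), np.linalg.inv(p["camera_from_world"])[:3,3])
E
```

```text
time_s: 2.1
tcp_pos: [0.5321, -0.1951, 0.2557]
eef_rot: [3.141, -0.0, 1.572]
ft_force: [0.1, 0.1, -0.2]
finger_gap: 0.998
grasp_force: 0.0
0.76 320.30509939498705 228.37597234226448 [ 0.5408 -0.1874  0.2059] [ 0.5292 -0.1995  0.0383]
top [ 0.5351 -0.1937  0.2039] 339
[316. 256.] [ 0.53284365 -0.11628576  0.43296047]
```

View pics/w1.png

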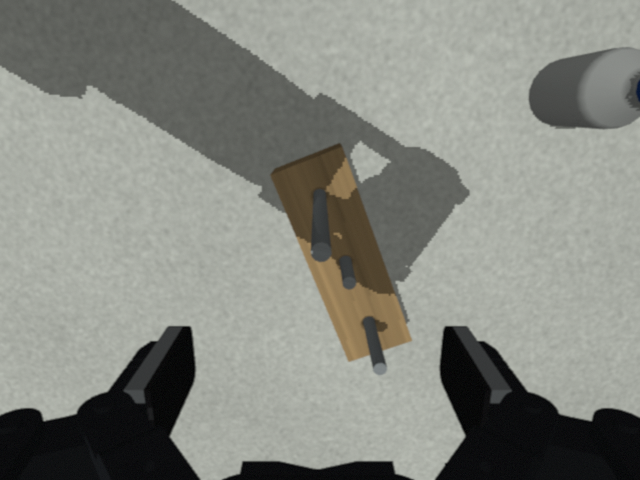

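The wrist view shows the tall rod's top at (320,250), about (0.535,-0.194), which agrees within 3 mm. Next I descend to a grasp height of 0.17 and close the fingers.

```bash
python3 -m creep '[{"delta_pos":[0,0.2,2],"rot":[0,0,0]},{"delta_pos":[0,0.2,4],"rot":[0,0,0]},{"delta_pos":[0,0.2,6],"rot":[0,0,0]},{"delta_pos":[0,0.2,8],"rot":[0,0,0]},{"delta_pos":[0,0.2,9.5],"rot":[0,0,0]},{"delta_pos":[0,0.2,10.4],"rot":[0,0,0]},{"delta_pos":[0,0.2,10.4],"rot":[0,0,0]},{"delta_pos":[0,0.2,10.4],"rot":[0,0,0]}]' 0
python3 -m creep '[{"delta_pos":[0,0,0],"rot":[0,0,0]},{"delta_pos":[0,0,0],"rot":[0,0,0]},{"delta_pos":[0,0,0],"rot":[0,0,0]},{"delta_pos":[0,0,0],"rot":[0,0,0]},{"delta_pos":[0,0,0],"rot":[0,0,0]},{"delta_pos":[0,0,0],"rot":[0,0,0]},{"delta_pos":[0,0,0],"rot":[0,0,0]},{"delta_pos":[0,0,0],"rot":[0,0,0]},{"delta_pos":[0,0,0],"rot":[0,0,0]},{"delta_pos":[0,0,0],"rot":[0,0,0]}]' 1
```

```text
time_s: 3.0
tcp_pos: [0.5344, -0.1959, 0.1524]
eef_rot: [3.141, 0.001, 1.571]
ft_force: [0.7, -0.6, 0.7]
finger_gap: 1.0
grasp_force: 0.0
time_s: 4.0
tcp_pos: [0.5341, -0.1961, 0.1518]
eef_rot: [3.141, 0.0, 1.571]
ft_force: [0.2, -0.1, 3.1]
finger_gap: 0.104
grasp_force: 58.6
```

```bash
python3 -m creep '[{"delta_pos":[0,0,-1],"rot":[0,0,0]},{"delta_pos":[0,0,-2.5],"rot":[0,0,0]},{"delta_pos":[0,0,-4.5],"rot":[0,0,0]},{"delta_pos":[0,0,-7],"rot":[0,0,0]},{"delta_pos":[0,0,-9.5],"rot":[0,0,0]},{"delta_pos":[0,0,-12],"rot":[0,0,0]},{"delta_pos":[2,0,-12],"rot":[0,0,0]},{"delta_pos":[4.5,-0.5,-12],"rot":[0,0,0]},{"delta_pos":[7.5,-1,-12],"rot":[0,0,0]},{"delta_pos":[10.5,-1.5,-12],"rot":[0,0,0]},{"delta_pos":[13.5,-2,-12],"rot":[0,0,0]},{"delta_pos":[16.5,-2.5,-12],"rot":[0,0,0]},{"delta_pos":[19.5,-3,-12],"rot":[0,0,0]},{"delta_pos":[22.5,-3.5,-12],"rot":[0,0,0]},{"delta_pos":[25.5,-4,-12],"rot":[0,0,0]},{"delta_pos":[27.5,-4.4,-12],"rot":[0,0,0]},{"delta_pos":[28.5,-4.4,-12],"rot":[0,0,0]},{"delta_pos":[28.5,-4.4,-12],"rot":[0,0,0]},{"delta_pos":[28.5,-4.4,-12],"rot":[0,0,0]}]'
python3 - <<'E'
from m import *
for n in ("wrist","scene","side"):
    p=vision.get_image(n); save(p,f"pics/{n}2.png")
    for t in ("stand_ring","seat","long_rod"):
        for r in pinpoint(p,t)[:3]: print(n,t,np.round(r["position"],4),round(r["confidence"],2),pix(p,r["position"]))
E
```

```text
time_s: 5.9
tcp_pos: [0.4902, 0.0883, 0.2715]
eef_rot: [-3.141, 0.0, 1.57]
ft_force: [0.8, 0.4, -1.7]
finger_gap: 0.107
grasp_force: 58.7
wrist stand_ring [0.4902 0.1966 0.102 ] 0.67 [316.  66.]
wrist stand_ring [ 0.7607 -0.0982  0.0018] 0.38 [544. 342.]
wrist seat [0.4942 0.1962 0.0572] 0.78 [321.  72.]
wrist long_rod [0.4866 0.0901 0.1296] 0.7 [311. 213.]
scene stand_ring [0.4894 0.1923 0.0982] 0.78 [387. 241.]
scene stand_ring [0.279  0.2546 0.0976] 0.73 [428. 180.]
scene stand_ring [0.4259 0.4373 0.1002] 0.65 [507. 242.]
scene seat [0.2799 0.2567 0.0522] 0.64 [426. 194.]
scene seat [0.4941 0.1969 0.051 ] 0.53 [386. 257.]
scene seat [0.428  0.4423 0.0545] 0.48 [503. 256.]
scene long_rod [0.4934 0.0888 0.1341] 0.7 [339. 222.]
side stand_ring [0.2748 0.2548 0.0954] 0.75 [191. 213.]
side stand_ring [0.4326 0.4382 0.0977] 0.69 [252. 178.]
side stand_ring [0.491  0.1917 0.1006] 0.56 [292. 214.]
side seat [0.4947 0.196  0.0525] 0.69 [293. 232.]
side seat [0.28   0.2555 0.0516] 0.52 [195. 230.]
side seat [0.4271 0.4385 0.0561] 0.44 [251. 192.]
side long_rod [0.4931 0.0938 0.1369] 0.95 [302. 218.]
```

View pics/wrist2.png

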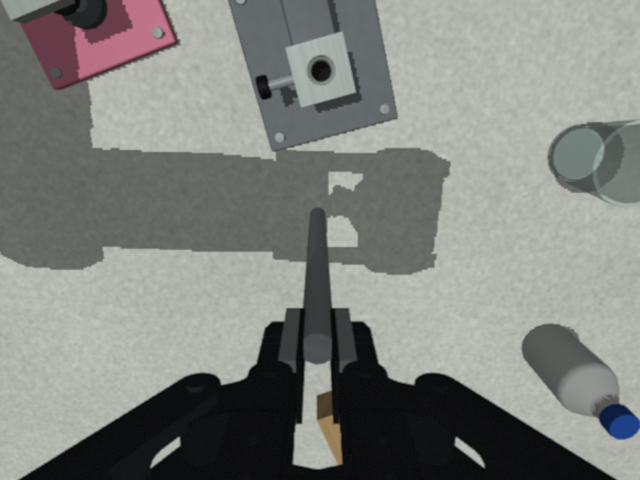

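The wrist view shows the grey stand's hole at (320,70) with its thumbscrew at (265,87), and the rod's lower end at (317,212). I'll move above the ring, then compare rod and hole in the same pictures.

```bash
python3 -m creep '[{"delta_pos":[1.5,0,0],"rot":[0,0,0]},{"delta_pos":[4,0,0],"rot":[0,0,0]},{"delta_pos":[6.5,0,0],"rot":[0,0,0]},{"delta_pos":[8.5,0,0.5],"rot":[0,0,0]},{"delta_pos":[10,0,1],"rot":[0,0,0]},{"delta_pos":[10.4,0,1.5],"rot":[0,0,0]},{"delta_pos":[10.4,0,1.5],"rot":[0,0,0]},{"delta_pos":[10.4,0,1.5],"rot":[0,0,0]},{"delta_pos":[10.4,0,1.5],"rot":[0,0,0]}]'
python3 - <<'E'
from m import *
P={}
for n in ("wrist","scene","side"):
    p=P[n]=vision.get_image(n)
    for t in ("stand_ring","long_rod"):
        for r in pinpoint(p,t)[:3]:
            if np.hypot(*(r["position"][:2]-np.array([.49,.193])))<.03: print(n,t,np.round(r["position"],4),round(r["confidence"],2),pix(p,r["position"]))
def c(n,x,y,w,h): return cv2.resize(P[n]["img"][y:y+h,x:x+w],(400,400),interpolation=cv2.INTER_CUBIC)
i=np.hstack([c("wrist",240,120,160,160),c("side",255,150,80,80)])
cv2.imwrite("pics/c3.png",i[:,:,::-1]); np.savez("p3.npz",**{n+k:P[n][k] for n in P for k in ("img","z_map","mtx","camera_from_world")})
E
```

```text
time_s: 7.4
tcp_pos: [0.4903, 0.1923, 0.2569]
eef_rot: [3.141, 0.0, 1.57]
ft_force: [0.6, -0.8, -1.4]
finger_gap: 0.105
grasp_force: 58.7
wrist stand_ring [0.4903 0.1933 0.1057] 0.74 [316. 211.]
wrist long_rod [0.4896 0.1954 0.1157] 0.97 [315. 212.]
scene stand_ring [0.4912 0.1945 0.1011] 0.64 [388. 241.]
scene long_rod [0.4951 0.1945 0.1208] 0.88 [388. 237.]
side stand_ring [0.4918 0.1926 0.1047] 0.63 [292. 212.]
side long_rod [0.4953 0.1957 0.1216] 0.85 [293. 204.]
```

View pics/c3.png

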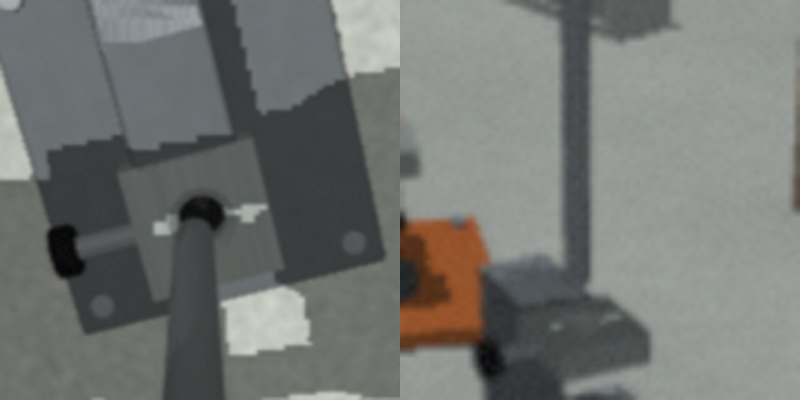

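```bash
python3 - <<'E'
from h import *
d=np.load("p3.npz"); g=lambda n:{k:d[n+k] for k in ("img","z_map","mtx","camera_from_world")}
def atz(p,u,v,z):
    C=np.linalg.inv(p["camera_from_world"]); o=C[:3,3]; r=C[:3,:3]@np.linalg.inv(p["mtx"])@[u,v,1]; return o+r*(z-o[2])/r[2]
w=g("wrist")
cor=np.array([(118,170),(252,138),(285,275),(153,305)])/2.5+[240,120]
pc=[atz(w,*c,.1) for c in cor]; print("ring corners",np.round(pc,4).tolist(),"mean",np.mean(pc,0).round(4))
print("side lens mm",[round(1e3*np.linalg.norm(pc[i]-pc[i-1]),1) for i in range(4)])
# rod points by depth in each camera
for n in ("wrist","scene","side"):
    p=g(n); C=np.linalg.inv(p["camera_from_world"]); v,u=np.nonzero(p["z_map"]>0); zz=p["z_map"][v,u]
    X=(np.linalg.inv(p["mtx"])@np.vstack([u,v,np.ones_like(u)]))*zz; X=(C[:3,:3]@X).T+C[:3,3]
    from scipy.optimize import least_squares
    for lo,hi in ((.125,.145),(.145,.17)):
        s=X[(abs(X[:,0]-.491)<.02)&(abs(X[:,1]-.193)<.02)&(X[:,2]>lo)&(X[:,2]<hi)]
        if len(s)<20: print(n,lo,len(s)); continue
        f=least_squares(lambda c:np.hypot(s[:,0]-c[0],s[:,1]-c[1])-.006,[.491,.193],loss="soft_l1",f_scale=.001); print(n,lo,len(s),"axis",f.x.round(4),"cost",np.abs(f.fun).mean().round(4))
    t=X[(abs(X[:,0]-.491)<.03)&(abs(X[:,1]-.193)<.03)&(abs(X[:,2]-.1)<.003)]; print(n,"ring top pts",len(t),((t.min(0)+t.max(0))/2).round(4),np.median(t,0).round(4))
    s=X[(np.hypot(X[:,0]-.491,X[:,1]-.193)<.011)&(X[:,2]>.108)]; print("lowest rod z",np.percentile(s[:,2],1).round(4))
    if n=="wrist":
        for z in (.12,.15): print("ringaxis px",z,pix(p,np.r_[np.mean(pc,0)[:2],z]))
E
```

```text
ring corners [[0.4675, 0.2109, 0.1], [0.5096, 0.2209, 0.1], [0.5211, 0.1764, 0.1], [0.478, 0.1662, 0.1]] mean [0.4941 0.1936 0.1   ]
side lens mm [np.float64(45.8), np.float64(43.3), np.float64(45.9), np.float64(44.3)]
wrist 0.125 101 axis [0.4913 0.194 ] cost 0.0001
wrist 0.145 158 axis [0.4913 0.1941] cost 0.0001
wrist ring top pts 2630 [0.4938 0.1954 0.0991] [0.4926 0.2028 0.099 ]
lowest rod z 0.134
ringaxis px 0.12 [321. 215.]
ringaxis px 0.15 [321. 226.]
scene 0.125 36 axis [0.4907 0.1954] cost 0.0007
scene 0.145 49 axis [0.4902 0.1955] cost 0.0007
scene ring top pts 310 [0.4941 0.1963 0.0993] [0.493  0.1989 0.0989]
lowest rod z 0.1219
side 0.125 52 axis [0.4875 0.1936] cost 0.0008
side 0.145 63 axis [0.4873 0.1931] cost 0.001
side ring top pts 207 [0.49   0.1935 0.0992] [0.4872 0.1961 0.0992]
lowest rod z 0.1222
```

The crop shows the rod tip at crop (200,215) and the ring's square centred near (202,222). All three cameras agree on the correction: +2.8 mm in x and +0.6 mm in y. I'll apply it and lower gently into the ring.

```bash
python3 -m creep '[{"delta_pos":[0.06,0.28,0],"rot":[0,0,0]},{"delta_pos":[0.06,0.28,0.3],"rot":[0,0,0]},{"delta_pos":[0.06,0.28,0.8],"rot":[0,0,0]},{"delta_pos":[0.06,0.28,1.3],"rot":[0,0,0]},{"delta_pos":[0.06,0.28,1.7],"rot":[0,0,0]},{"delta_pos":[0.06,0.28,2],"rot":[0,0,0]},{"delta_pos":[0.06,0.28,2.2],"rot":[0,0,0]},{"delta_pos":[0.06,0.28,2.4],"rot":[0,0,0]},{"delta_pos":[0.06,0.28,2.5],"rot":[0,0,0]},{"delta_pos":[0.06,0.28,2.5],"rot":[0,0,0]},{"delta_pos":[0.06,0.28,2.5],"rot":[0,0,0]}]'
python3 - <<'E'
from h import *
s=status.sense(); print(s["ft_force"],s["ft_torque"],s["tcp_pos"][2]-.1368)
E
```

```text
time_s: 8.95
tcp_pos: [0.4928, 0.1936, 0.2317]
eef_rot: [3.141, 0.0, 1.571]
ft_force: [0.6, 0.2, -1.7]
finger_gap: 0.109
grasp_force: 58.7
[ 0.61176669  0.17977579 -1.70989728] [-0.04848824  0.05014972 -0.07104107] 0.09491778675031631
```

The rod is 5 mm inside the ring with no side force; the -1.7 N is the rod's weight. I'll go on to just above the seat.

```bash
python3 -m creep '[{"delta_pos":[0,0,0.3],"rot":[0,0,0]},{"delta_pos":[0,0,0.6],"rot":[0,0,0]},{"delta_pos":[0,0,0.9],"rot":[0,0,0]},{"delta_pos":[0,0,1.2],"rot":[0,0,0]},{"delta_pos":[0,0,1.5],"rot":[0,0,0]},{"delta_pos":[0,0,1.8],"rot":[0,0,0]},{"delta_pos":[0,0,2.1],"rot":[0,0,0]},{"delta_pos":[0,0,2.4],"rot":[0,0,0]},{"delta_pos":[0,0,2.7],"rot":[0,0,0]},{"delta_pos":[0,0,3],"rot":[0,0,0]},{"delta_pos":[0,0,3.2],"rot":[0,0,0]},{"delta_pos":[0,0,3.4],"rot":[0,0,0]},{"delta_pos":[0,0,3.4],"rot":[0,0,0]},{"delta_pos":[0,0,3.4],"rot":[0,0,0]}]'
python3 - <<'E'
from h import *
s=status.sense(); print(s["ft_force"],s["ft_torque"],s["tcp_pos"][2]-.1368)
E
```

```text
time_s: 10.35
tcp_pos: [0.4928, 0.1936, 0.1976]
eef_rot: [3.141, 0.0, 1.571]
ft_force: [-0.3, -0.5, -2.2]
finger_gap: 0.108
grasp_force: 58.7
[-0.33797277 -0.46004633 -2.19720233] [-0.01287392  0.05814541  0.00545504] 0.06084956170625008
```

```bash
python3 -m creep '[{"delta_pos":[0,0,0.1],"rot":[0,0,0]},{"delta_pos":[0,0,0.2],"rot":[0,0,0]},{"delta_pos":[0,0,0.3],"rot":[0,0,0]},{"delta_pos":[0,0,0.38],"rot":[0,0,0]},{"delta_pos":[0,0,0.45],"rot":[0,0,0]},{"delta_pos":[0,0,0.52],"rot":[0,0,0]},{"delta_pos":[0,0,0.59],"rot":[0,0,0]},{"delta_pos":[0,0,0.66],"rot":[0,0,0]},{"delta_pos":[0,0,0.73],"rot":[0,0,0]},{"delta_pos":[0,0,0.8],"rot":[0,0,0]},{"delta_pos":[0,0,0.9],"rot":[0,0,0]},{"delta_pos":[0,0,1],"rot":[0,0,0]},{"delta_pos":[0,0,1.1],"rot":[0,0,0]},{"delta_pos":[0,0,1.2],"rot":[0,0,0]},{"delta_pos":[0,0,1.3],"rot":[0,0,0]},{"delta_pos":[0,0,1.4],"rot":[0,0,0]},{"delta_pos":[0,0,1.4],"rot":[0,0,0]},{"delta_pos":[0,0,1.4],"rot":[0,0,0]}]'
python3 - <<'E'
from h import *
s=status.sense(); print(s["ft_force"],s["ft_torque"],s["tcp_pos"][2]-.1368)
E
```

```text
time_s: 12.15
tcp_pos: [0.4929, 0.1936, 0.1837]
eef_rot: [3.141, -0.0, 1.571]
ft_force: [1.6, 0.1, 4.5]
finger_gap: 0.109
grasp_force: 59.4
[1.56809185 0.11047176 4.51280966] [-0.01655401 -0.11034482 -0.00908278] 0.04690979757054925
```

That is 8 mm into the seat and about 6.5–7 N, which matches the spring. I'll press 7 mm more.

```bash
python3 -m creep '[{"delta_pos":[0,0,0.1],"rot":[0,0,0]},{"delta_pos":[0,0,0.2],"rot":[0,0,0]},{"delta_pos":[0,0,0.3],"rot":[0,0,0]},{"delta_pos":[0,0,0.4],"rot":[0,0,0]},{"delta_pos":[0,0,0.5],"rot":[0,0,0]},{"delta_pos":[0,0,0.6],"rot":[0,0,0]},{"delta_pos":[0,0,0.7],"rot":[0,0,0]},{"delta_pos":[0,0,0.7],"rot":[0,0,0]},{"delta_pos":[0,0,0.7],"rot":[0,0,0]},{"delta_pos":[0,0,0.7],"rot":[0,0,0]},{"delta_pos":[0,0,0.7],"rot":[0,0,0]},{"delta_pos":[0,0,0.7],"rot":[0,0,0]},{"delta_pos":[0,0,0.7],"rot":[0,0,0]},{"delta_pos":[0,0,0.7],"rot":[0,0,0]},{"delta_pos":[0,0,0.7],"rot":[0,0,0]}]'
python3 - <<'E'
from h import *
F=[]
P={}
for n in ("wrist","side","scene")*2: P[n]=vision.get_image(n); s=status.sense(); F.append(s["ft_force"])
print(np.mean(F,0),s["ft_torque"],s["tcp_pos"][2]-.1368)
for n in P:
    for t in ("long_rod","seat"):
        for r in pinpoint(P[n],t)[:3]:
            if np.hypot(*(r["position"][:2]-np.array([.494,.194])))<.03: print(n,t,np.round(r["position"],4))
def c(n,x,y,w,h): return cv2.resize(P[n]["img"][y:y+h,x:x+w],(400,400),interpolation=cv2.INTER_CUBIC)
cv2.imwrite("pics/c4.png",np.hstack([c("wrist",240,120,160,160),c("side",235,150,110,110)])[:,:,::-1])
E
```

```text
time_s: 13.65
tcp_pos: [0.493, 0.1936, 0.1771]
eef_rot: [3.141, -0.0, 1.571]
ft_force: [-0.3, -0.8, 7.5]
finger_gap: 0.113
grasp_force: 59.7
[-0.29394099 -0.14383587  7.87247932] [ 0.01080741  0.17199231 -0.05089458] 0.040260558068256624
wrist long_rod [0.4918 0.1935 0.0376]
side long_rod [0.4926 0.1927 0.0419]
side seat [0.4895 0.1959 0.0374]
scene long_rod [ 0.4914  0.195  -0.0011]
scene long_rod [0.4917 0.1913 0.0424]
scene seat [0.4972 0.1953 0.0358]
```

View pics/c4.png

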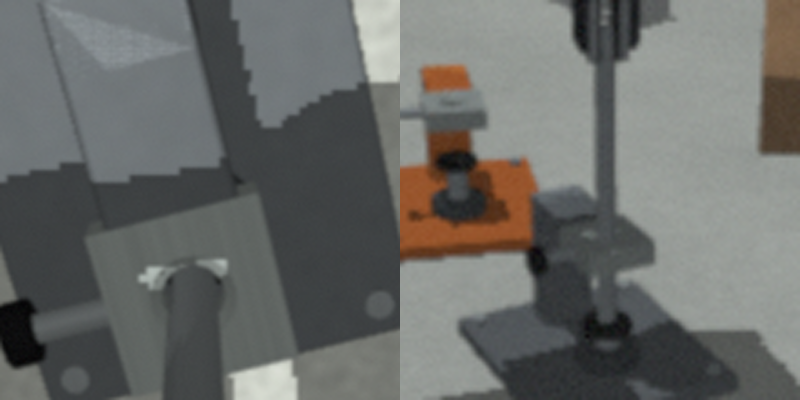

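The crop shows the rod through the grey ring at side-crop (605,240), resting on the pressed seat at (605,325) and upright. The push is about 7.9 + 1.8 ≈ 9.7 N, matching the 14.7 mm of spring travel. I'm handing it in.

```bash
python3 -c "
from station import manip; print(manip.hand_in())"
```

```text
the job is handed in; nothing more can be done
None
```

The job is handed in, with no verdict returned: the longest rod stands upright through the grey stand's ring, still gripped, and presses on the seat with about 9.7 N (from the wrist force plus the rod's weight).

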